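Turn the spice turntable to bring the salt to the front

TASK

Turn the spice turntable by pushing the pegs on its rim with the fingers, in one push or several, until the salt shaker (rounded grey cap with holes) stands at the front, with the pointed nose of the foot aimed at the middle of the shaker. Push gently and push only the turntable: do not touch, lift or upset anything that stands on it, and leave the tin, the lemon and the mug beside it where they are.

Things in the scene. Friction and masses are not known exactly. Their poses are not given: they have to be found in the camera images.
- turntable_base: Low wooden foot of the turntable, fixed to the worktop: a disc 200 mm across and 10 mm high, with a flat pointed nose that sticks out from under the tray and marks the front; the tip of the nose is 162 mm from the turning axis. Origin: on the turning axis, at worktop height (z = 0). The nose points along its own -x; z is up.
- tray (a joint): Angle (rad) of the turntable's tray about the upright axis through turntable_base's origin; 0 when peg 0 lies along turntable_base's +x, grows anticlockwise seen from above; limits -12 and 12, so it turns right round. Light friction and damping (0.2 N m + 0.12 N m s, some 2 N at a peg): it stops within a few mm once no longer pushed. Things on the tray ride round with it.
- peg0 (a point): Top centre of peg 0, one of eight equal upright wooden pegs on the tray's rim, 45 degrees apart (peg k is k x 45 degrees anticlockwise from peg 0). Each is a dowel 16 mm thick, its axis 128 mm from the turning axis, its top 78 mm above the worktop, rising from a round lug 28 mm across whose top is at 30 mm and which reaches 142 mm from the turning axis.
- tray_floor (a point): Centre of the floor of the turntable's round wooden tray, on the turning axis, 20 mm above the worktop. The tray is 242 mm across with a low lip, its top 30 mm above the worktop. Five things stand loose on it in a circle, centres about 60 to 88 mm from the axis; they may topple if it is jerked.
- shaker_mid (a point): Centre (half-way up, 45 mm above its underside) of the salt shaker: clear waisted body, rounded grey cap with small holes, 44 mm across and 90 mm high, the only such thing on the tray; loose on the tray.
- shaker: The same salt shaker; origin at the centre of its underside.
- spice_jar_1: Closed spice jar, a straight cylinder 41 mm across and 105 mm high with a wide dark cap; loose on the tray. Origin: centre of its underside. Bystander, not to be touched.
- spice_jar_2: Closed spice jar, a straight cylinder 41 mm across and 105 mm high with a wide dark cap; loose on the tray. Origin: centre of its underside. Bystander, not to be touched.
- spice_jar_3: Closed spice jar, a straight cylinder 41 mm across and 105 mm high with a wide dark cap; loose on the tray. Origin: centre of its underside. Bystander, not to be touched.
- bottle_1: Small brown dropper bottle with a thin black top, 33 mm across and 102 mm high, loose on the tray. Origin: centre of its underside. Bystander, not to be touched.
- tin: Low food tin, 75 mm across and 58 mm high, loose on the worktop to the right of the turntable. Origin: centre of its underside. Bystander.
- lemon: Lemon, 78 x 55 x 56 mm, loose on the worktop to the right of the turntable. Origin: centre of its underside. Bystander.
- mug: Green and white mug with a handle, 78 x 116 x 101 mm, loose on the worktop to the left of the turntable. Origin: centre of its underside. Bystander.
Not all that is in view belongs to the job. What is shaped like the shaker but purple or red is not meant.

How it is judged:
By the outcome, as a careful person would: the job done as asked, in the order asked, and still so for the second after the job is handed in, with the robot touching nothing.
It also fails if it takes over 72 s, if anything falls off the work surface, if the arm or the gripper's body presses on something with over 40 N, if the wrist force passes 120 N, or if a joint passes its speed limit or range.

ROBOT

A 6-joint arm with a two-finger parallel gripper is mounted at the origin on a cart in front of the work surface, level with it; the furniture and walls round the work are solid. World frame = base frame: x ahead of the robot, y to its left, z up, the work surface at z = 0. Lengths are in mm, angles in rad, forces in N, time in s.
With the tool pointing down it reaches from about 350 to 975 mm from the base axis. Payload 7.1 kg.
Tool frame: the origin (TCP) lies at the very end of the fingers, on their centre line; the grasp point (between the pads) lies 19 mm behind it; z points along the fingers, x is the direction in which the jaws open and shut, and the axes are right-handed (so a half turn about z gives the same grasp; the last joint's range is limited). The gripper opens to 88 mm and grips with 3 to 60 N. Pads are 20 mm wide; open, the fingers measure 115 mm over their backs; the gripper's body (75 mm by 178 mm) begins 61 mm behind the grasp point.
Start: joints at [-1.328, 0.423, 1.63, -0, 1.089, -0.019], TCP at [161.781, -603.682, 200.275] pointing down, gripper open.
Joint ranges: [-3, 3], [-0.9, 2.11], [0.09, 2.58], [-1.31, 4.45], [0.11, 2.69], [-2.54, 2.54]. Speed limits (rad/s): [2.39, 2.39, 3.01, 3.14, 3.14, 3.14].

INTERFACE

Orientations are given as a rotation vector (axis times angle).
In Python, from workcell import * gives the robot as it stands.
- The arm moves only by the tool arm_command, never from a script. Its argument "increments" is a list of rows, each a list of 2 entries, a list of its own where there are three numbers: the shift along the tool's x, y, z in cm, then the turn about the tool's z in degrees. In form: [[[dx, dy, dz], turn], ...]. A call has 1 to 20 rows; each row shifts and turns the pose as measured when the row begins, along the tool's axes as they then stand; what a row does not reach is not made up. A row lasts 1/10 s, in which the tool goes at most 50 mm and 8.59 degrees, less where a joint would pass 70% of its speed; a pose out of reach is approached as far as the arm can. A call is refused whole if a number of a shift passes 5 or a number of a turn 8.59, either way. A call with a gripper value outside its range is refused whole. "gripper" is the opening, from 0 (shut) to 1 (fully open), set as the call begins (left out, the last holds). The fingers move at their own pace and stop on an object; the grip force is fixed at half the most. Time passes only in rows, so rows that do not move let the fingers close. It gives the time, the measured TCP pose, the force and the opening at its end, in the units of the state.
- get_obs(): the state, without advancing time (a new reading comes with each control period).
- get_image(name): name is "scene" or "side" or "wrist"; returns the picture (400x640x3 uint8, red, green, blue); there is no depth.
- camera_params(name): a dict with "K" (3x3 intrinsics, pixels), "rvec" (rotation vector, rad) and "tvec" (3), from world to camera coordinates, as OpenCV has them; the wrist camera has in their place "T_tool_cam" (4x4, takes a point from camera to tool coordinates, whose origin is the TCP and whose axes are the tool frame's). Camera axes: x right, y down, z forward; pixel columns grow to the right and rows downward; lengths in mm; the calibration is good to about 2 mm. A picture is of the moment at which its call begins: read the wrist's pose just before it. camera_params takes no time and is no camera call.
- close_job(): hands the job in, once; it reports no verdict.
The state is a dict: "t": time; "qpos": joint angles; "qvel": joint speeds; "joint_torque": joint torques, N m; "ee_pos": TCP position; "orientation": TCP orientation; "ft_force": force on the tool from outside, world axes, zero at the start; "moment": the same for the moment, N m; "width": finger opening in mm.
Only numpy, scipy, OpenCV 4.12 (cv2) and the standard library are available. Lean on these libraries where they do the work, as an engineer would, in place of code of your own. Each camera call takes 0.05 s, during which the arm holds its last target.

## Working session

There is one attempt and no reset: what is moved stays moved. The work goes in short steps, Python scripts to look and compute and a tool call to move; the robot and the scene stay as the last step left them, time stands still between calls to the robot, and variables do not carry over. Pictures are saved under pics/ and viewed, and the job is handed in when it is done.

Besides the shell and the picture viewer there is one more tool, called after "Request:" as name(argument=value, ...) on one line, values as JSON. arm_command: Moves the arm, as the interface text tells. Its arguments: {"type":"object","properties":{"increments":{"type":"array","items":{"type":"array"}},"gripper":{"type":"number"}},"required":["increments"]}

```bash
mkdir -p pics; ls; python3 - <<'E'
from workcell import *
import cv2
o=get_obs();print(o)
for n in ["scene","side","wrist"]:
    cv2.imwrite(f"pics/{n}0.png",get_image(n)[:,:,::-1]);print(n,camera_params(n))
E
```

```text
pics
{'t': 0.0, 'qpos': array([-1.32802771e+00,  4.23816480e-01,  1.63073594e+00,  1.06442777e-05,
        1.08858138e+00, -1.89797858e-02]), 'qvel': array([ 0.00101838,  0.00108226,  0.0006385 , -0.00137696,  0.00020917,
       -0.00039946]), 'joint_torque': array([ 1.56443137e-03, -5.44622576e+01, -2.73666286e+01,  6.43655215e-02,
        2.27767322e-02, -1.30658823e-04]), 'ee_pos': array([ 161.62361196, -603.10521911,  199.4988831 ]), 'orientation': array([-2.49157065e+00,  1.91196010e+00,  1.88240124e-03]), 'ft_force': array([-0.63081755, -0.16322816,  0.39029459]), 'moment': array([ 0.00736781, -0.05009497, -0.0252269 ]), 'width': 87.80528774933406}
scene {'K': array([[490.71732801,   0.        , 313.9068881 ],
       [  0.        , 490.71732801, 197.13222589],
       [  0.        ,   0.        ,   1.        ]]), 'rvec': array([ 1.06563344, -2.04898498,  1.27035024]), 'tvec': array([255.50265107, 250.35272826, 987.25684703])}
side {'K': array([[397.22917421,   0.        , 313.3215508 ],
       [  0.        , 397.22917421, 204.31163159],
       [  0.        ,   0.        ,   1.        ]]), 'rvec': array([ 2.25783608, -0.27400321,  0.11438184]), 'tvec': array([-490.70526066,  139.84328176, 1349.94188439])}
wrist {'K': array([[357.21726706,   0.        , 321.35686535],
       [  0.        , 357.21726706, 200.52162435],
       [  0.        ,   0.        ,   1.        ]]), 'T_tool_cam': array([[ 9.99997993e-01, -1.48117998e-03,  1.34934110e-03,
        -3.48737086e-01],
       [ 1.06701803e-03,  9.63677488e-01,  2.67066585e-01,
        -7.13324971e+01],
       [-1.69590332e-03, -2.67064610e-01,  9.63677134e-01,
        -1.83025411e+02],
       [ 0.00000000e+00,  0.00000000e+00,  0.00000000e+00,
         1.00000000e+00]])}
```

View pics/scene0.png

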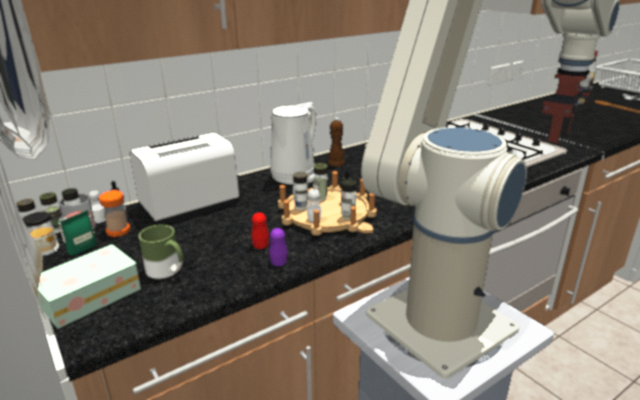

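View pics/side0.png

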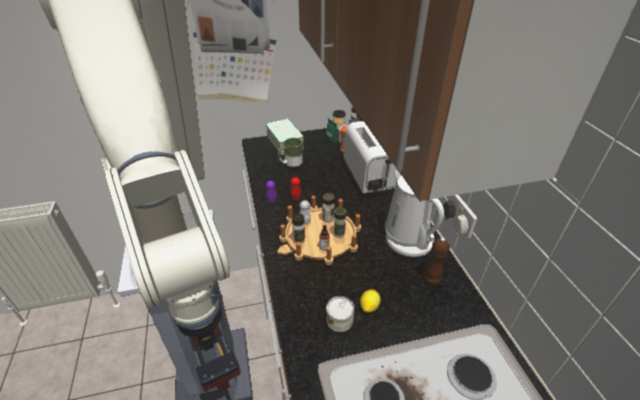

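```bash
python3 - <<'E'
import cv2
a=cv2.imread("pics/side0.png")[170:280,255:385];cv2.imwrite("pics/side0c.png",cv2.resize(a,None,fx=5,fy=5,interpolation=cv2.INTER_CUBIC))
a=cv2.imread("pics/scene0.png")[140:245,260:400];cv2.imwrite("pics/scene0c.png",cv2.resize(a,None,fx=5,fy=5,interpolation=cv2.INTER_CUBIC))
E
```

```text
(no output)
```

View pics/side0c.png

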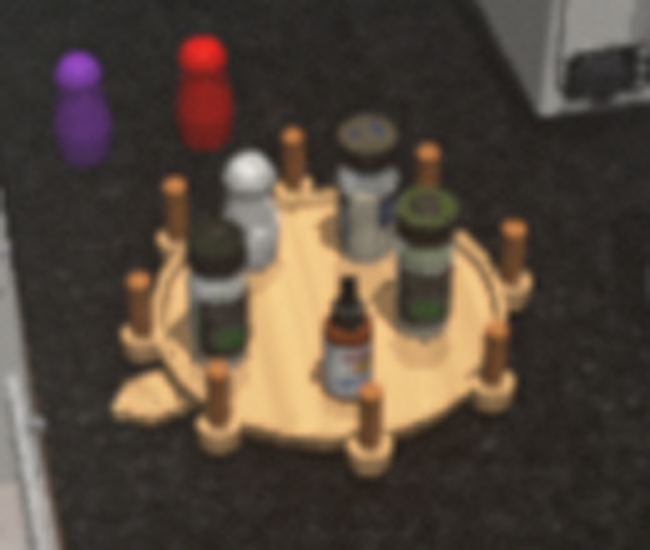

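View pics/scene0c.png

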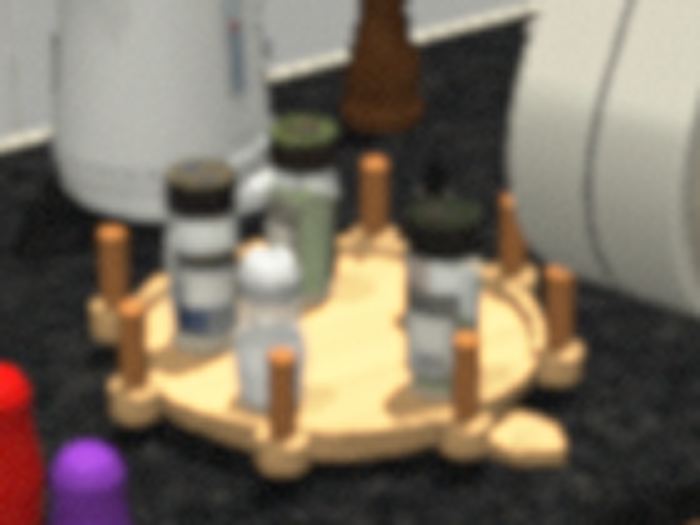

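```bash
cat > h.py <<'E'
from workcell import *
import cv2, numpy as np
def ray(n,uv):
    p=camera_params(n);R=cv2.Rodrigues(p["rvec"])[0];C=-R.T@p["tvec"]
    d=R.T@np.linalg.inv(p["K"])@np.array([uv[0],uv[1],1.]);return C,d
def wray(uv,o):
    p=camera_params("wrist");T=np.eye(4);T[:3,:3]=cv2.Rodrigues(np.array(o["orientation"]))[0];T[:3,3]=o["ee_pos"]
    M=T@p["T_tool_cam"];return M[:3,3],M[:3,:3]@np.linalg.inv(p["K"])@np.array([uv[0],uv[1],1.])
def onz(C,d,z): return (C+d*(z-C[2])/d[2])[:2]
def tri(r1,r2):
    A=0;b=0
    for C,d in (r1,r2):
        d=d/np.linalg.norm(d);P=np.eye(3)-np.outer(d,d);A=A+P;b=b+P@C
    x=np.linalg.solve(A,b)
    return x
def fit(P,r=128):
    from scipy.optimize import least_squares
    def f(v):
        out=[]
        for k,p in enumerate(P):
            if p is None: continue
            out+=list(v[:2]+r*np.array([np.cos(v[2]+k*np.pi/4),np.sin(v[2]+k*np.pi/4)])-p)
        return out
    i0=[k for k,p in enumerate(P) if p is not None]
    c=np.mean([P[k] for k in i0],0);k=i0[0];a=np.arctan2(*(P[k]-c)[::-1])-k*np.pi/4
    s=least_squares(f,[*c,a]);return s.x,np.array(s.fun)
def full(c,off): return np.array(off)+(np.array(c)+.5)/5-.5
E
python3 - <<'E'
from h import *
S=[(292,132),(428,149),(513,226),(496,326),(371,389),(218,366),(139,278),(175,183)][::-1] # check ccw below
S=[full(c,(255,170)) for c in S]
P=[onz(*ray("side",s),76) for s in S]
print(np.round(P))
for Q in (P,P[::-1]):
    x,f=fit(Q);print(x,np.round(f,1))
G=[(112,230),(130,305),(282,353),(466,338),(558,271),(508,199),(375,159)]
G=[full(c,(260,140)) for c in G];
Pg=[onz(*ray("scene",s),76) for s in G];print(np.round(Pg))
print("nose",onz(*ray("side",full((113,412),(255,170))),5),onz(*ray("scene",full((568,455),(260,140))),5))
a=ray("side",full((250,172),(255,170)));b=ray("scene",full((270,270),(260,140)))
print("cap",tri(a,b),onz(*a,100),onz(*b,100))
E
```

```text
[[ 424.   13.]
 [ 382.  -76.]
 [ 416. -168.]
 [ 504. -211.]
 [ 596. -177.]
 [ 637.  -88.]
 [ 605.    5.]
 [ 516.   48.]]
[510.08542534 -81.71280998   2.31124634] [ 0.1 -0.1  0.   0.4 -0.5  0.   0.3  1.1  0.1  0.5  0.5  0.2 -0.4 -0.6
 -0.1 -1.5]
[510.08542567 -81.71280994   1.45184782] [   9.3   -2.3 -174.1   13.6 -254.4   21.2 -186.9   15.8   -9.1    1.9
  173.1  -14.2  255.   -20.6  187.   -15.4]
[[ 606.    2.]
 [ 518.   44.]
 [ 424.   10.]
 [ 382.  -77.]
 [ 415. -169.]
 [ 506. -208.]
 [ 600. -181.]]
nose [ 351.82228844 -124.20794823] [ 350.58748817 -123.80321766]
cap [471.29671471 -15.05012222  98.49149209] [471.26590994 -16.33685855] [467.9913003  -13.14512049]
```

The shaker is the white/clear body with the grey rounded cap at side (305,204) and scene (314,194). The purple one (side 271,186) and the red one (side 296,180) stand off the tray and are the wrong colour.

Axis ≈ (510,-82), nose at ≈194.6°, shaker at ≈120°. That means about +74° anticlockwise. I'll straddle the peg at 132° and check from the wrist first.

Request:
arm_command(increments=[[[-3.7,-2.9,0],0],[[-3.7,-2.9,0],0],[[-3.7,-2.9,0],0],[[-3.7,-2.9,0],0],[[-3.7,-2.9,0],0],[[-3.7,-2.9,0],0],[[-3.7,-2.9,0],0],[[-3.7,-2.9,0],0],[[-3.7,-2.9,0],0],[[-3.7,-2.9,0],0],[[-3.7,-2.9,0],0],[[-3.7,-2.9,0],0],[[-3.7,-2.9,0],0],[[-2,-1.5,0],0]], gripper=0.4)

```text
t: 1.55
ee_pos: [417.9, 0.5, 198.6]
orientation: [-2.482, 1.923, -0.005]
ft_force: [-0.2, 0.0, -0.2]
width: 35.0
```

Request:
arm_command(increments=[[[0,0,0],-8.5],[[0,0,0],-8.5],[[0,0,0],-8.5],[[0,0,0],-8.5],[[0,0,0],-8.5],[[0,0,0],-8.5],[[0,0,0],-8.5],[[0,0,0],-8.5],[[0,0,0],-8.5],[[0,0,0],-8.5],[[0,0,0],-8.5],[[0,0,0],-8.5],[[0,0,0],-8.5],[[0,0,0],-6],[[0,0,0],0]])

```text
t: 3.05
ee_pos: [416.8, 5.7, 197.1]
orientation: [2.925, 1.147, 0.0]
ft_force: [0.2, 0.1, -0.9]
width: 35.4
```

```bash
python3 - <<'E'
from h import *
o=get_obs();print(o["t"],o["ee_pos"],o["orientation"],o["width"],o["qpos"])
R=cv2.Rodrigues(o["orientation"])[0];print("heading",np.degrees(np.arctan2(R[1,0],R[0,0])))
cv2.imwrite("pics/w1.png",get_image("wrist")[:,:,::-1])
cv2.imwrite("pics/side1.png",get_image("side")[:,:,::-1])
E
```

```text
3.05 [416.78791518   5.67727346 197.08904854] [2.92470366e+00 1.14693341e+00 1.82652043e-04] 35.37548090679607 [-1.49372683e-02  1.15407324e-01  2.06912054e+00  7.66887437e-06
  9.56941707e-01 -7.62389871e-01]
heading 42.82562664301274
```

View pics/w1.png

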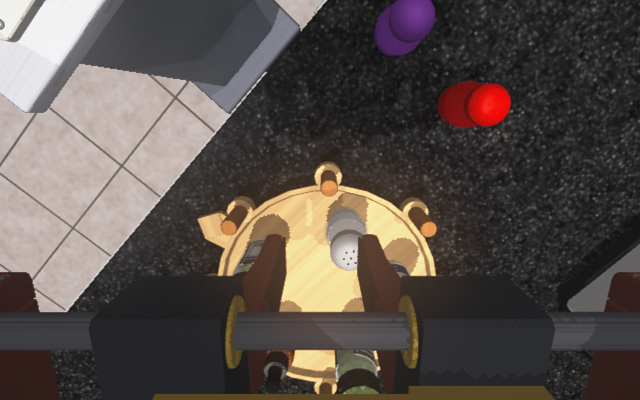

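View pics/side1.png

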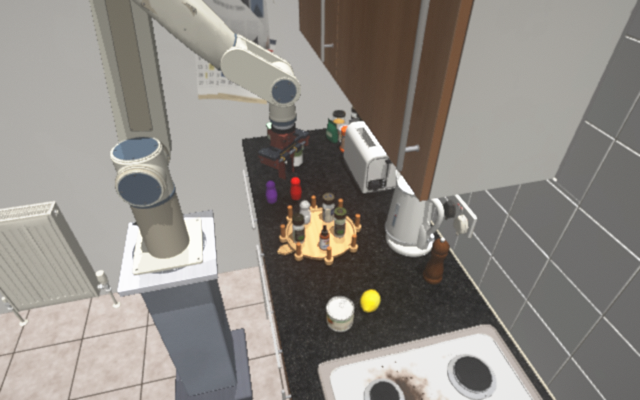

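```bash
python3 - <<'E'
from h import *
o=get_obs()
for n,uv,z in [("peg132",(329,188),78),("peg177",(229,229),78),("peg87",(429,229),78),("cap",(347,255),108),("capbase",(345,218),20)]:
    p=onz(*wray(uv,o),z);d=p-[510,-82.3];print(n,p,np.hypot(*d),np.degrees(np.arctan2(d[1],d[0])))
a=cv2.imread("pics/w1.png")[160:300,180:460];cv2.imwrite("pics/w1c.png",cv2.resize(a,None,fx=2.8,fy=2.8,interpolation=cv2.INTER_CUBIC))
E
```

```text
peg132 [419.80095794   9.93032361] 129.00503781624403 134.3620596662915
peg177 [379.38893875 -78.54630084] 130.66498986894257 178.35379995003106
peg87 [511.65992317  42.89815306] 125.20915650839125 89.24039598465508
cap [464.09143596 -16.80771528] 79.98022011397153 125.02955961514634
capbase [464.90258664 -12.0401385 ] 83.48787235214516 122.69502414548612
```

View pics/w1c.png

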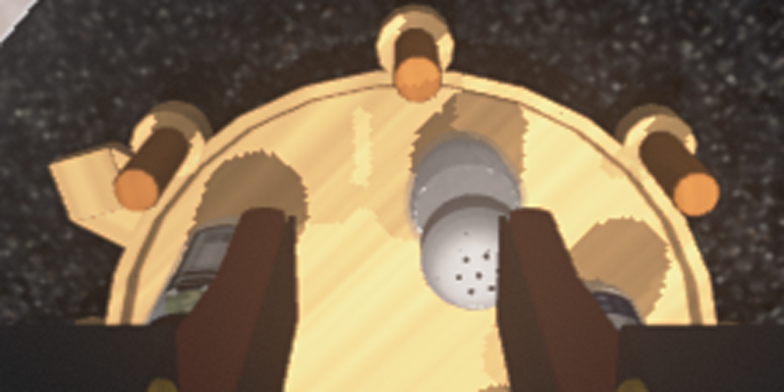

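The wrist view shows the grey cap with holes at (350,250), so that is the shaker. The peg to straddle has its top at (329,188). I'll align and then come down.

Request:
arm_command(increments=[[[0.8,-0.3,0],0],[[0,0,3],0],[[0,0,3],0],[[0,0,2],0],[[0,0,1],0],[[0,0,0],0]])

```text
t: 3.75
ee_pos: [424.6, 15.7, 105.6]
orientation: [2.932, 1.124, 0.009]
ft_force: [0.6, -0.9, -0.5]
width: 35.2
```

```bash
python3 - <<'E'
from h import *
o=get_obs();print(o["t"],o["ee_pos"],o["width"])
R=cv2.Rodrigues(o["orientation"])[0];print("heading",np.degrees(np.arctan2(R[1,0],R[0,0])))
for n in ("wrist",): cv2.imwrite("pics/w2.png",get_image("wrist")[:,:,::-1])
p=onz(*wray((329,188),o),78)
E
```

```text
3.75 [424.58082756  15.67835711 105.63576677] 35.18321772417139
heading 41.946926227777105
```

View pics/w2.png

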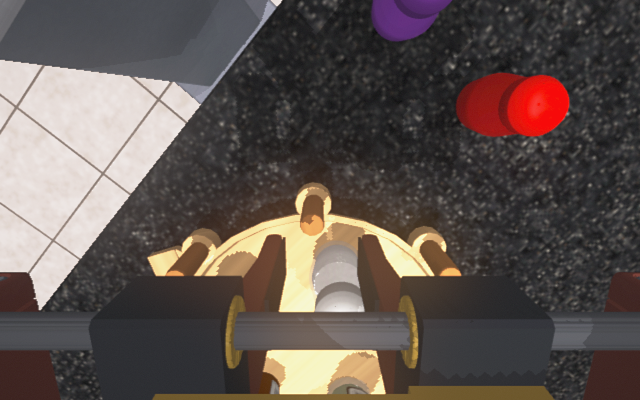

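```bash
python3 - <<'E'
from h import *
o=get_obs();R=cv2.Rodrigues(o["orientation"])[0]
for uv in [(312,229),(436-180+0,0)][:1]:
    p=onz(*wray(uv,o),78);print(p,R.T@(np.r_[p,78]-o["ee_pos"]))
E
```

```text
[422.01613222   8.13189723] [-7.41076874  3.44014245 28.2442115 ]
```

Request:
arm_command(increments=[[[-0.7,0,0],0],[[0,0,0],0],[[0,0,1.5],0],[[0,0,1.5],0],[[0,0,1],0],[[0,0,0.4],0],[[0,0,0],0]])

```text
t: 4.5
ee_pos: [424.6, 10.3, 66.3]
orientation: [2.929, 1.119, 0.028]
ft_force: [-0.2, 1.1, 0.1]
width: 34.9
```

```bash
python3 - <<'E'
from h import *
o=get_obs();R=cv2.Rodrigues(o["orientation"])[0];print("heading",np.degrees(np.arctan2(R[1,0],R[0,0])),o["width"],o["ft_force"],o["ee_pos"])
cv2.imwrite("pics/w3.png",get_image("wrist")[:,:,::-1])
E
```

```text
heading 41.820908865500364 34.92272262709825 [-0.1883939   1.11543411  0.05147336] [424.64640072  10.27080883  66.2583391 ]
```

View pics/w3.png

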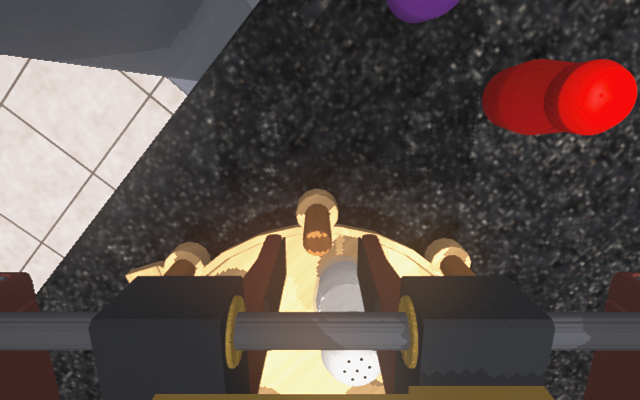

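Request:
arm_command(increments=[[[0,-0.4,0.6],0],[[0,0,0],0],[[-0.2,0,0],-1],[[-0.3,0,0],-1.5],[[-0.4,0,0],-2],[[-0.5,0.01,0],-2],[[-0.5,0.01,0],-2],[[-0.5,0.01,0],-2],[[-0.5,0.01,0],-2],[[-0.5,0.01,0],-2],[[-0.5,0.01,0],-2],[[-0.5,0.01,0],-2],[[-0.4,0.01,0],-2],[[-0.2,0,0],-1],[[0,0,0],0]])

```text
t: 6.05
ee_pos: [392.1, -28.1, 62.3]
orientation: [2.641, 1.678, 0.032]
ft_force: [-0.1, 0.7, 0.2]
width: 35.1
```

```bash
cat > st.py <<'E'
from h import *
import sys
o=get_obs();R=cv2.Rodrigues(o["orientation"])[0];d=o["ee_pos"][:2]-[510.,-82.3]
print(o["t"],o["ee_pos"],"heading-90:%.1f+180"%(np.degrees(np.arctan2(R[1,0],R[0,0]))-90),o["width"],o["ft_force"],"r",np.hypot(*d),"ang",np.degrees(np.arctan2(d[1],d[0]))%360)
for n in sys.argv[2:]: cv2.imwrite(f"pics/{n}{sys.argv[1]}.png",get_image(n)[:,:,::-1])
if "side" in sys.argv:
    a=cv2.imread(f"pics/side{sys.argv[1]}.png")[130:290,245:405];cv2.imwrite(f"pics/side{sys.argv[1]}c.png",cv2.resize(a,None,fx=3.7,fy=3.7,interpolation=cv2.INTER_CUBIC))
E
python3 st.py 4 wrist side
```

```text
6.05 [392.07764086 -28.07179865  62.26597476] heading-90:-25.1+180 35.13515123081979 [-0.07273936  0.71148069  0.17874887] r 129.79360772935246 ang 155.3040200722121
```

View pics/wrist4.png

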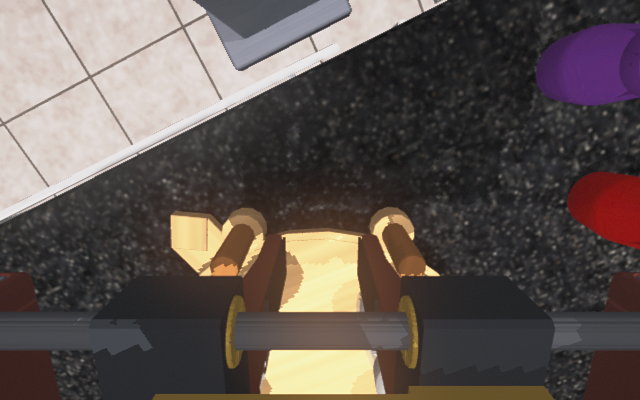

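View pics/side4c.png

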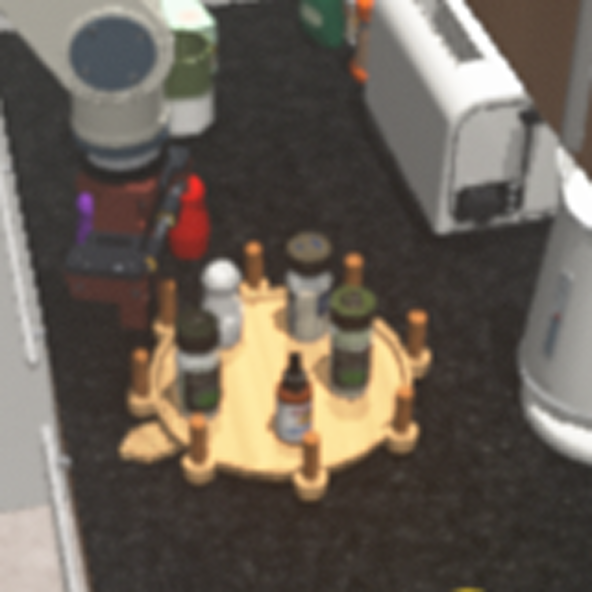

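```bash
python3 - <<'E'
from h import *
o=get_obs()
p=camera_params("side")
def pr(X): 
    u=cv2.projectPoints(np.array([X],float),p["rvec"],p["tvec"],p["K"],None)[0].ravel();return u,(u-[245,130])*3.7
print(pr(o["ee_pos"]))
for a in (132.4,177.4):
  c=[510+128*np.cos(np.radians(a)),-82.3+128*np.sin(np.radians(a))]
  print(pr([*c,78]),pr([*c,30]))
for uv,z in [((405,270),78),((225,272),78),((390,222),30),((248,222),30)]:
    q=onz(*wray(uv,o),z);d=q-[510,-82.3];print(q,np.hypot(*d),np.degrees(np.arctan2(d[1],d[0]))%360)
E
```

```text
(array([283.04140498, 218.22018391]), array([140.75319842, 326.41468045]))
(array([289.61405416, 205.87270041]), array([165.07200038, 280.72899151])) (array([290.26017557, 216.14769757]), array([167.46264961, 318.74648102]))
(array([282.35546219, 224.792083  ]), array([138.21521011, 350.73070709])) (array([283.20459992, 235.19153847]), array([141.35701972, 389.20869235]))
[418.42582725   6.0998061 ] 127.28061452245186 136.01047360287217
[379.55213529 -78.0073662 ] 130.51847421731225 178.11525408077296
[411.04224886  10.74704076] 135.83220643668244 136.76324683286276
[372.25830244 -70.82703102] 138.21868276410396 175.2386327498855
```

```bash
python3 st.py 5 scene side; python3 - <<'E'
import cv2
a=cv2.imread("pics/scene5.png")[140:250,260:400];cv2.imwrite("pics/scene5c.png",cv2.resize(a,None,fx=5,fy=5,interpolation=cv2.INTER_CUBIC))
E
```

```text
6.15 [392.28321785 -27.88421121  62.25614599] heading-90:-25.2+180 34.92672952183441 [-0.80321831  0.14882402 -0.26595135] r 129.68546128547783 ang 155.19077592267246
```

View pics/scene5c.png

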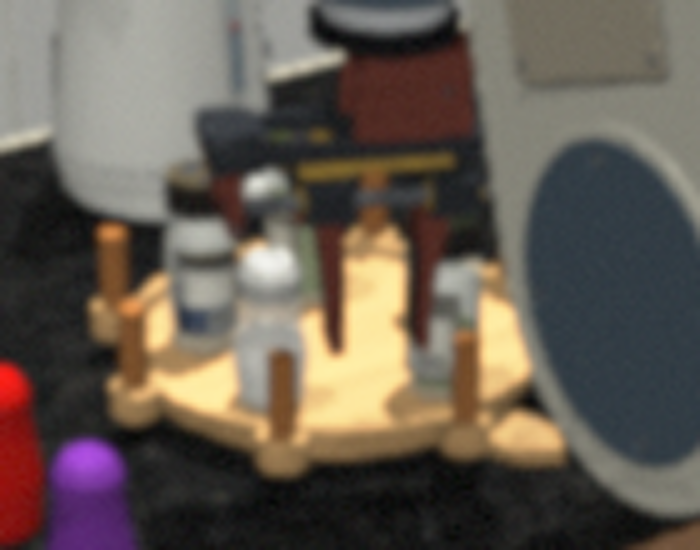

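View pics/side5c.png

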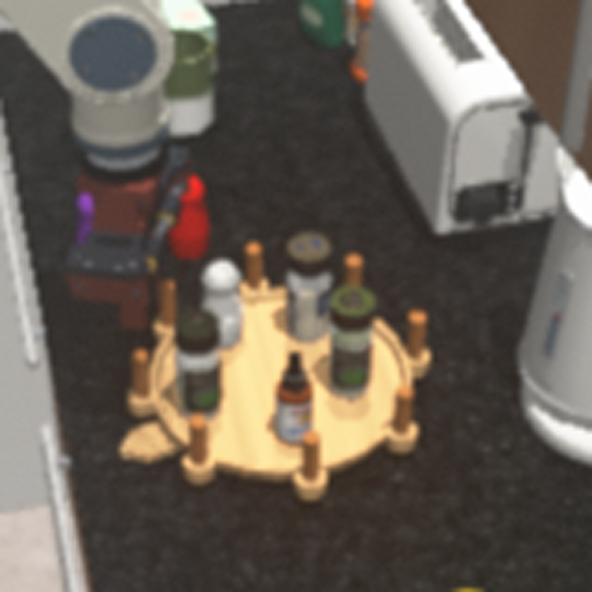

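```bash
python3 - <<'E'
from h import *
o=get_obs();R=cv2.Rodrigues(o["orientation"])[0]
for n,off,f in (("scene",(260,140),5),("side",(245,130),3.7)):
    p=camera_params(n)
    for x in (-17.5,17.5,-31,31):
      for z in (0,-20):
        X=o["ee_pos"]+R@[x,0,z]
        u=cv2.projectPoints(X[None],p["rvec"],p["tvec"],p["K"],None)[0].ravel();print(n,x,z,np.round((u-off)*f))
E
```

```text
scene -17.5 0 [409. 376.]
scene -17.5 -20 [410. 342.]
scene 17.5 0 [342. 381.]
scene 17.5 -20 [343. 347.]
scene -31 0 [434. 374.]
scene -31 -20 [436. 340.]
scene 31 0 [317. 383.]
scene 31 -20 [317. 349.]
side -17.5 0 [136. 339.]
side -17.5 -20 [134. 323.]
side 17.5 0 [146. 314.]
side 17.5 -20 [144. 298.]
side -31 0 [132. 349.]
side -31 -20 [130. 333.]
side 31 0 [149. 304.]
side 31 -20 [148. 288.]
```

The tray did not turn: the pegs are unmoved in the side view (peg tops 282,226, same as before). The tips appear about 20 mm higher in all three views than the TCP reading says, so they passed over the pegs. I'll go back over the peg at 132° and come down lower, servoing on the images.

Request:
arm_command(increments=[[[0,0,-2],0],[[0,0,0],0],[[0.5,0,0],2.2],[[0.5,0,0],2.2],[[0.5,0,0],2.2],[[0.5,0,0],2.2],[[0.5,0,0],2.2],[[0.5,0,0],2.2],[[0.5,0,0],2.2],[[0.5,0,0],2.2],[[0.5,0,0],2.2],[[0.5,0,0],2.2],[[0,0,0],0],[[0,0,0],0]])

```text
t: 7.65
ee_pos: [420.2, 15.9, 77.9]
orientation: [2.926, 1.123, 0.031]
ft_force: [0.8, 0.1, 1.1]
width: 35.4
```

```bash
python3 st.py 6 wrist scene side; python3 - <<'E'
import cv2
a=cv2.imread("pics/scene6.png")[140:250,260:400];cv2.imwrite("pics/scene6c.png",cv2.resize(a,None,fx=5,fy=5,interpolation=cv2.INTER_CUBIC))
E
```

```text
7.65 [420.17956998  15.88371217  77.8593952 ] heading-90:-48.0+180 35.3619725550902 [0.75418695 0.13185577 1.11581687] r 133.07047375057996 ang 132.45290151721846
```

View pics/scene6c.png

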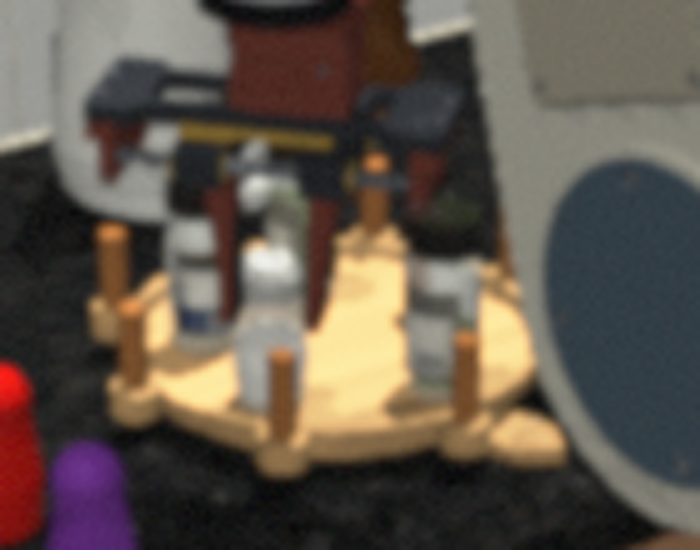

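View pics/wrist6.png

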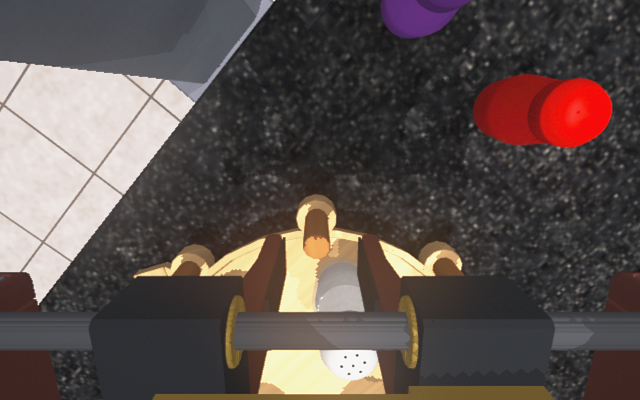

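View pics/side6c.png

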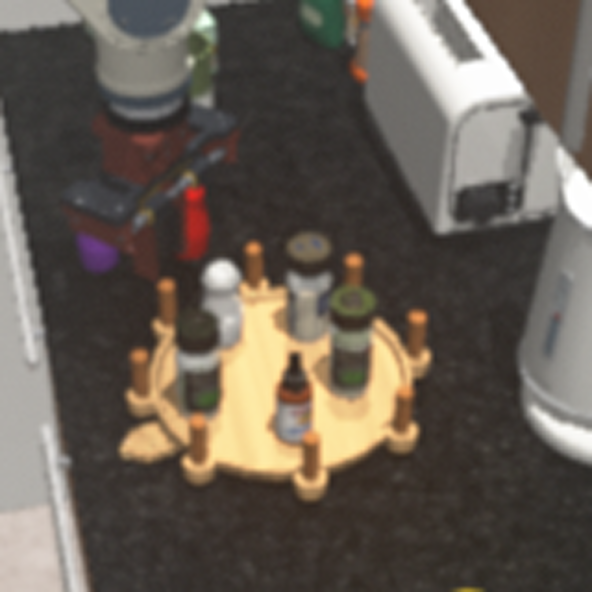

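```bash
python3 - <<'E'
from h import *
o=get_obs();R=cv2.Rodrigues(o["orientation"])[0]
print(ray("scene",(320,200))[0],ray("side",(320,200))[0])
# finger on left(+?) tips
b1=ray("scene",full((318,325),(260,140)));b2=ray("scene",full((228,320),(260,140)))
s=ray("side",np.array([146,275])/3.7+[245,130])
for b in (b1,b2):
    print(tri(s,b))
for z in (60,80,100): print(z,onz(*b1,z),onz(*b2,z),onz(*s,z))
E
python3 - <<'E'
import cv2
a=cv2.imread("pics/scene6.png")[135:230,270:360];cv2.imwrite("pics/scene6d.png",cv2.resize(a,None,fx=8,fy=6.3,interpolation=cv2.INTER_CUBIC))
a=cv2.imread("pics/side6.png")[150:240,250:330];cv2.imwrite("pics/side6d.png",cv2.resize(a,None,fx=6.5,fy=6.5,interpolation=cv2.INTER_CUBIC))
E
```

```text
[-498.16105412  645.66223818  661.50586816] [  264.7022878  -1032.46059151   972.95874184]
[404.51918481   1.22941695  97.89174757]
[419.08945994  30.88268937  90.18179222]
60 [464.99146254 -42.0603577 ] [498.56040845  -5.93565294] [410.67228984  46.13457509]
80 [432.96675363 -19.19366156] [465.419536    15.72990098] [407.47455493  22.50601189]
100 [400.94204472   3.67303459] [432.27866356  37.39545491] [404.27682002  -1.12255131]
```

View pics/scene6d.png

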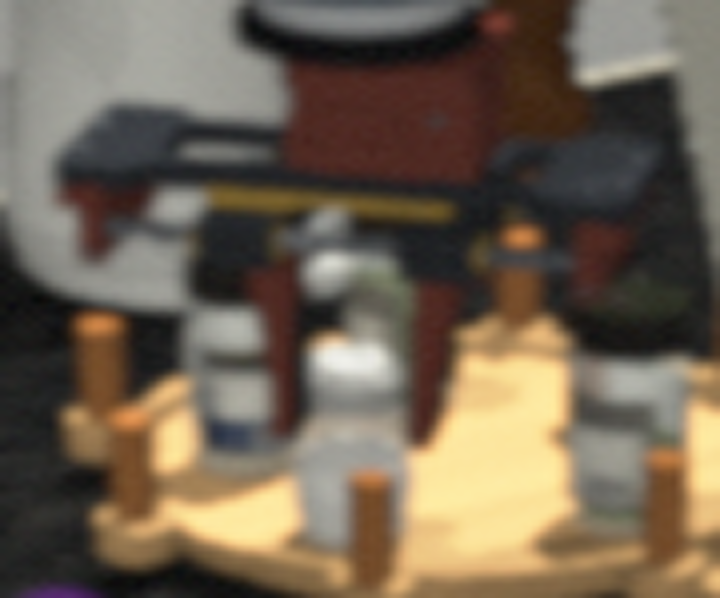

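View pics/side6d.png

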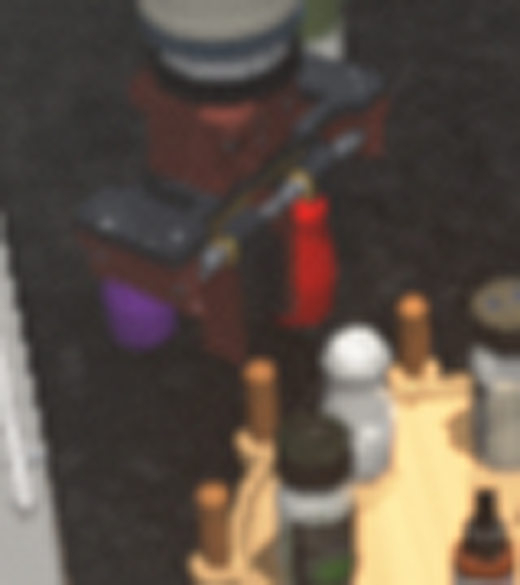

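Request:
arm_command(increments=[[[-0.2,0.2,0],0],[[0,0,1],0],[[0,0,1],0],[[0,0,1],0],[[0,0,0.7],0],[[0,0,0],0],[[0,0,0],0]])

```text
t: 8.5
ee_pos: [419.9, 12.2, 36.9]
orientation: [2.927, 1.122, 0.029]
ft_force: [-0.1, 0.2, 0.7]
width: 35.2
```

```bash
python3 st.py 7 wrist scene; python3 - <<'E'
import cv2
a=cv2.imread("pics/scene7.png")[135:230,260:360];cv2.imwrite("pics/scene7d.png",cv2.resize(a,None,fx=6,fy=6,interpolation=cv2.INTER_CUBIC))
E
```

```text
8.5 [419.87770873  12.2216388   36.85990549] heading-90:-48.0+180 35.16439161369259 [-0.13147233  0.18861133  0.73629582] r 130.60002903615896 ang 133.63512239534955
```

View pics/scene7d.png

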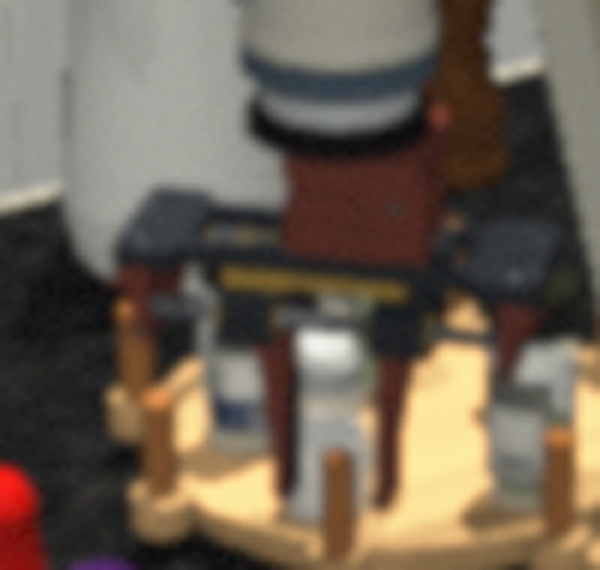

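View pics/wrist7.png

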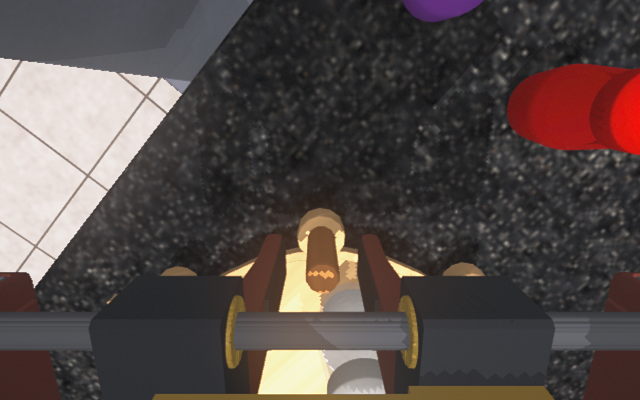

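Request:
arm_command(increments=[[[0,0.2,-0.3],0],[[-0.2,0,0],-1],[[-0.3,0,0],-1.5],[[-0.3,0,0],-1.5],[[-0.4,0,0],-2],[[-0.4,0.01,0],-2],[[-0.4,0.01,0],-2],[[-0.4,0.01,0],-2],[[-0.4,0.01,0],-2],[[-0.3,0,0],-1.5],[[-0.2,0,0],-1],[[0,0,0],0]])

```text
t: 9.8
ee_pos: [403.3, -15.6, 44.0]
orientation: [2.714, 1.554, 0.044]
ft_force: [-0.2, 0.1, -0.3]
width: 35.1
```

```bash
python3 st.py 8 wrist side
```

```text
9.8 [403.32738831 -15.55164981  44.02911218] heading-90:-30.4+180 35.086586951803845 [-0.16176841  0.14314703 -0.26492376] r 125.83476601594518 ang 147.9645122028574
```

View pics/wrist8.png

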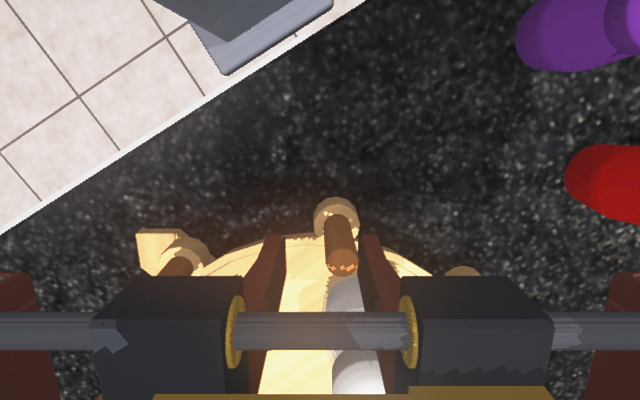

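View pics/side8c.png

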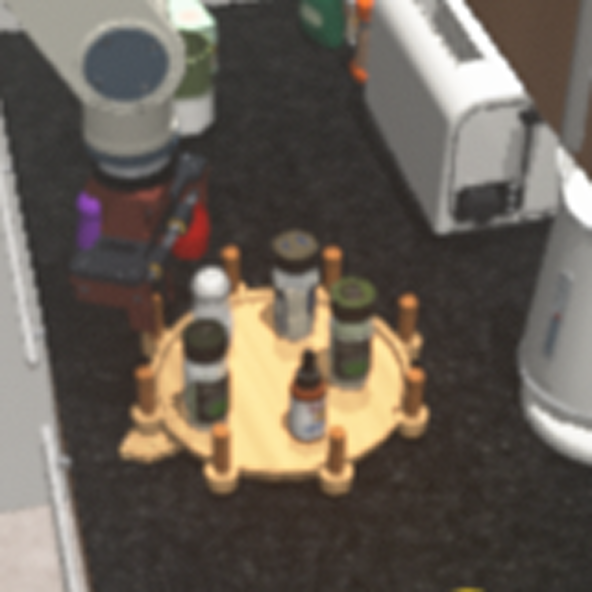

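The tray turns now. I'll correct the small drift in height and radius, then carry on.

Request:
arm_command(increments=[[[-0.1,-0.3,0.5],0],[[-0.3,-0.1,0.05],-1.5],[[-0.4,-0.02,0.04],-2],[[-0.5,-0.02,0.04],-2.3],[[-0.5,-0.02,0.04],-2.3],[[-0.5,-0.02,0.04],-2.3],[[-0.5,-0.02,0.04],-2.3],[[-0.5,-0.02,0.04],-2.3],[[-0.5,-0.02,0.04],-2.3],[[-0.5,-0.02,0.04],-2.3],[[-0.4,-0.02,0.04],-2],[[-0.3,0,0.02],-1.5],[[-0.1,0,0],-0.5],[[0,0,0],0]])

```text
t: 11.3
ee_pos: [383.3, -59.5, 31.5]
orientation: [2.317, 2.086, 0.047]
ft_force: [0.2, -0.8, 0.1]
width: 35.0
```

```bash
python3 st.py 9 wrist side
```

```text
11.3 [383.26040886 -59.50004188  31.54605928] heading-90:-6.0+180 35.023921513810535 [ 0.17402931 -0.76827325  0.05283115] r 128.77407368617733 ang 169.801792608267
```

View pics/wrist9.png

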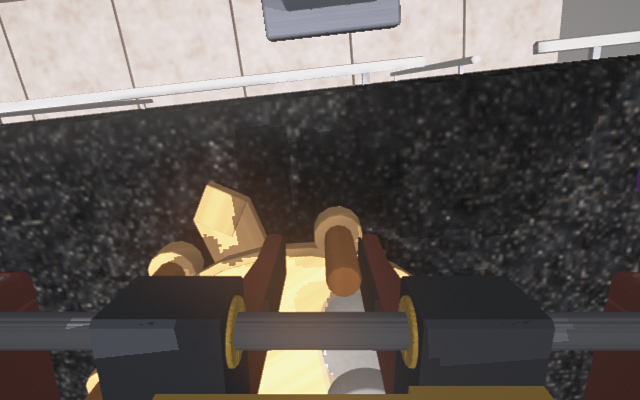

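View pics/side9c.png

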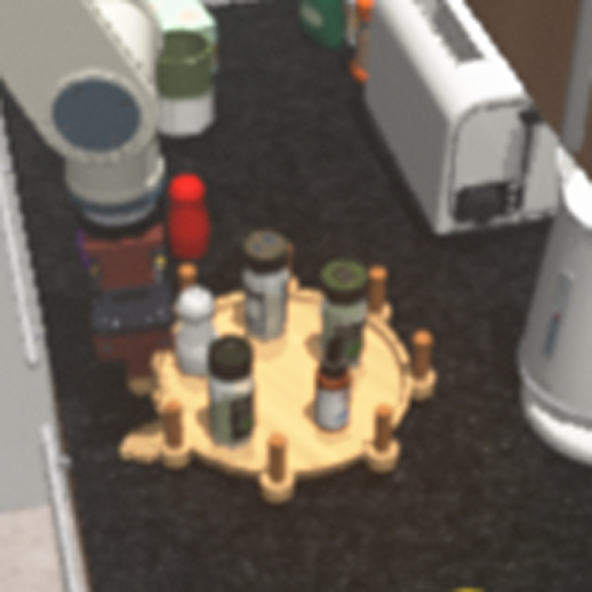

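Request:
arm_command(increments=[[[0,0,-0.7],0],[[-0.2,0,0],-1],[[-0.3,0,0.01],-1.5],[[-0.4,0,0.01],-1.8],[[-0.5,0,0.01],-2],[[-0.5,0,0.01],-2],[[-0.5,0,0.01],-2],[[-0.5,0,0.01],-2],[[-0.5,0,0.01],-2],[[-0.4,0,0.01],-1.8],[[-0.3,0,0],-1],[[-0.2,0,0],-0.5],[[0,0,0],0]])

```text
t: 12.7
ee_pos: [381.3, -101.8, 39.2]
orientation: [1.948, 2.437, 0.038]
ft_force: [0.3, -0.3, 0.0]
width: 35.2
```

```bash
python3 st.py 10 wrist side; python3 -c "
from h import *; print(get_obs()['qpos'])"
```

```text
12.7 [ 381.29949773 -101.77292109   39.21900307] heading-90:12.7+180 35.1573801420324 [ 0.29181703 -0.31980809  0.00900661] r 130.16533309880444 ang 188.60383005542295
[-0.30324205  0.39384274  2.23924564  0.03245374  0.47888691 -2.12451462]
```

View pics/wrist10.png

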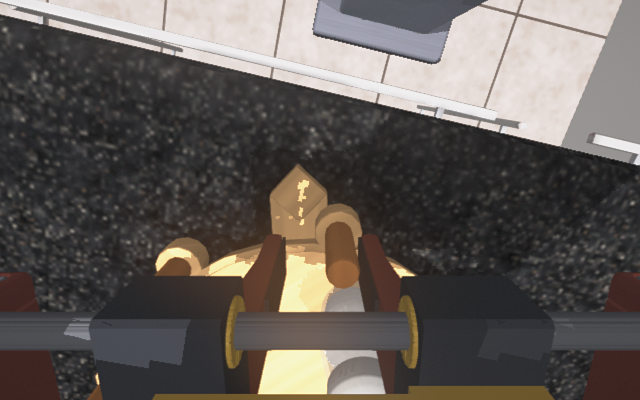

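View pics/side10c.png

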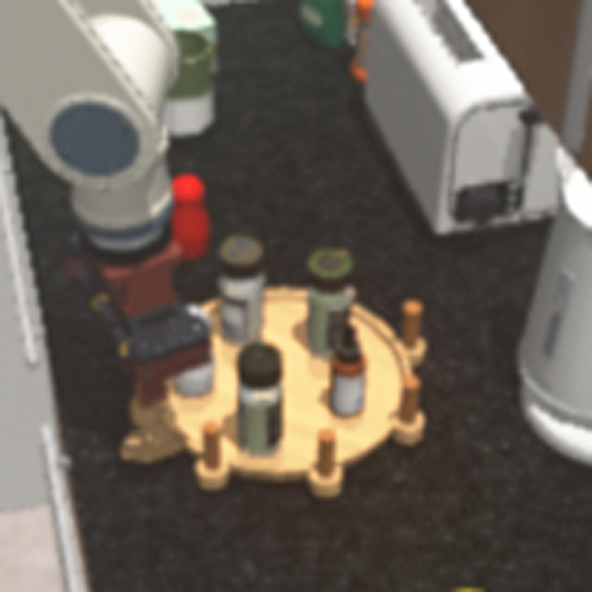

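```bash
python3 - <<'E'
from h import *
C=np.array([509.9,-82.3])
for c in [(412,306),(409,382),(326,435),(211,428)]:
    q=onz(*ray("side",np.array(c)/3.7+[245,130]-.36),77)-C;a=np.degrees(np.arctan2(q[1],q[0]));print(np.hypot(*q),a%45)
E
```

```text
127.26187537148475 2.9532149036912916
128.15326271331355 1.5936562352521193
131.62281675876238 2.5926361221022063
131.80513895097494 4.409398369804023
```

Request:
arm_command(increments=[[[-0.2,0,0],0],[[-0.3,0,0],-0.6],[[-0.4,0.02,0],-0.8],[[-0.5,0.04,0],-1],[[-0.5,0.04,0],-1],[[-0.5,0.05,0],-1],[[-0.5,0.06,0],-1],[[-0.5,0.07,0],-1],[[-0.5,0.08,0],-1],[[-0.4,0.07,0],-0.6],[[-0.3,0.06,0],0],[[-0.2,0.04,0],0],[[0,0,0],0]])

```text
t: 14.1
ee_pos: [400.0, -149.4, 38.9]
orientation: [1.758, 2.579, 0.034]
ft_force: [-1.2, 0.7, 0.5]
width: 35.1
```

```bash
python3 st.py 11 wrist side; python3 -c "
from h import *; print(get_obs()['qpos'])"
```

```text
14.1 [ 400.02112671 -149.35508694   38.93754833] heading-90:21.4+180 35.08759348659902 [-1.16170876  0.72250618  0.45783519] r 128.80891760325272 ang 211.3710296612396
[-0.39825477  0.4254662   2.16879074  0.03436513  0.52328312 -2.37289544]
```

View pics/wrist11.png

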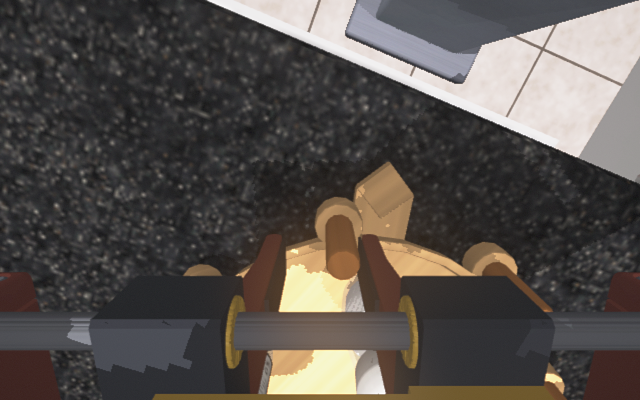

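View pics/side11c.png

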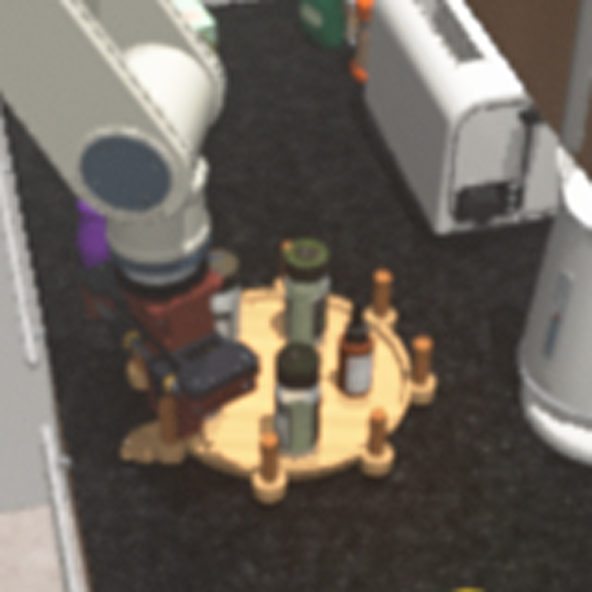

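Request:
arm_command(increments=[[[0.5,0,0],0],[[0,0,-1],0],[[0,0,-2],0],[[0,0,-2],0],[[0,0,-3],0],[[0,0,-4],0],[[0,0,-4],0],[[0,0,-3],0],[[0,0,-1],0],[[0,0,0],0]])

```text
t: 15.2
ee_pos: [392.7, -144.3, 252.2]
orientation: [1.75, 2.574, 0.036]
ft_force: [0.8, -0.0, 0.3]
width: 35.4
```

Request:
arm_command(increments=[[[0,-2,0],0],[[0,-2,0],0],[[0,0,0],0],[[0,0,0],0]], gripper=0.95)

```text
t: 15.6
ee_pos: [353.0, -157.9, 246.8]
orientation: [1.752, 2.579, 0.035]
ft_force: [-0.5, 0.5, 0.4]
width: 63.6
```

```bash
python3 st.py 12 wrist side scene;python3 -c "
import cv2
a=cv2.imread('pics/scene12.png')[140:250,260:400];cv2.imwrite('pics/scene12c.png',cv2.resize(a,None,fx=5,fy=5,interpolation=cv2.INTER_CUBIC))"
```

```text
15.6 [ 352.98581627 -157.9103768   246.7802604 ] heading-90:21.6+180 63.57003333638803 [-0.50727697  0.46472741  0.40486504] r 174.27100439590706 ang 205.71319893720636
```

View pics/wrist12.png

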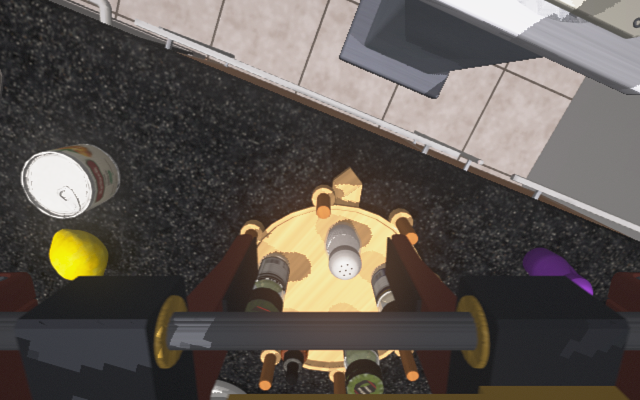

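View pics/side12c.png

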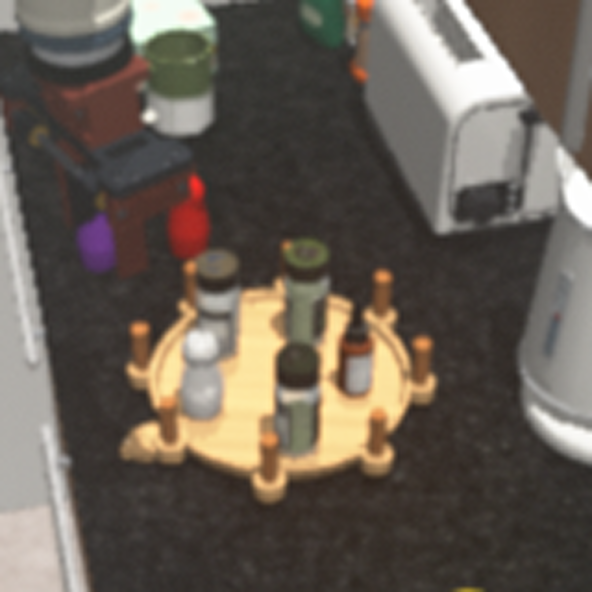

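View pics/scene12c.png

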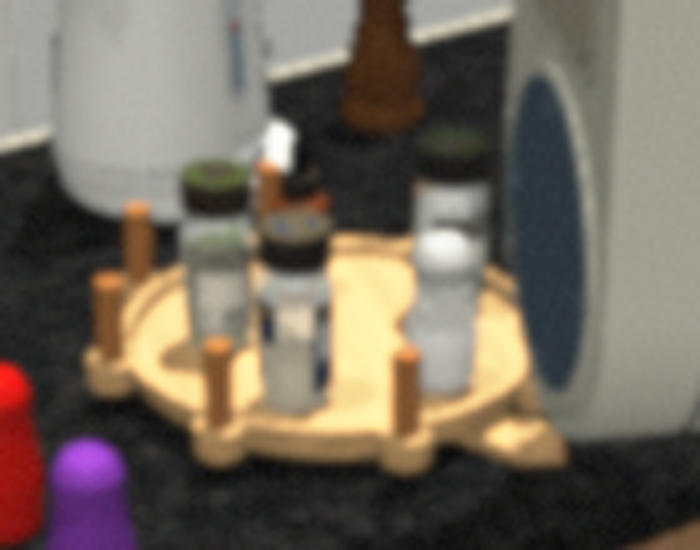

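```bash
python3 -c "
import cv2
a=cv2.imread('pics/wrist12.png')[155:305,235:435];cv2.imwrite('pics/wrist12c.png',cv2.resize(a,None,fx=4,fy=4,interpolation=cv2.INTER_CUBIC))"
```

```text
(no output)
```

View pics/wrist12c.png

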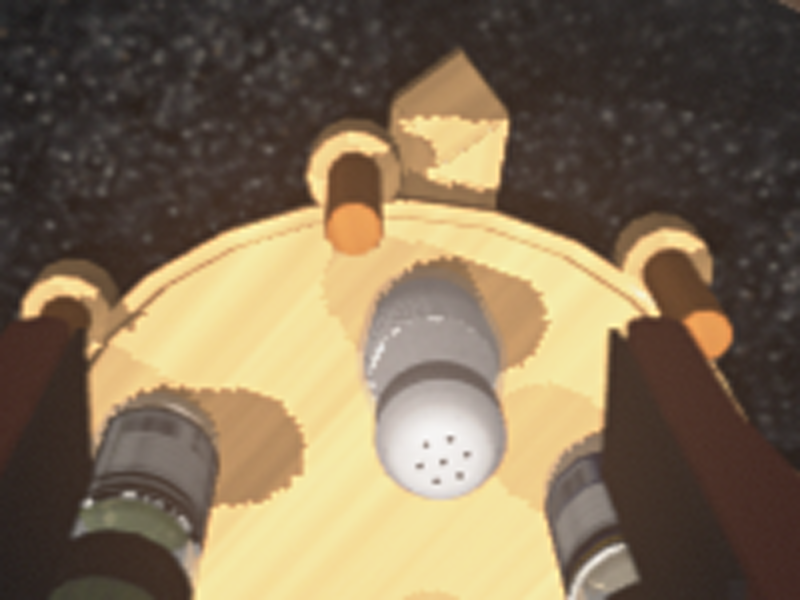

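```bash
python3 - <<'E'
from h import *
import cv2
o=get_obs()
f4=lambda c:(np.array(c)+.5)/4-.5+[235,155]
W=lambda c,z:onz(*wray(f4(c),o),z)
print("nose",W((460,50),10),W((460,50),5)); print("cap",W((443,462),110)); print("cap eq",W((441,437),95),"body base",W((433,340),20))
print("pegs",W((354,230),78),W((708,333),78))
for uv in [(266,385),(412,375),(338,377)]: print(onz(*wray(uv,o),78))
s=lambda c:ray("side",(np.array(c)+.5)/3.7-.5+[245,130]); g=lambda c:ray("scene",full(c,(260,140)))
S=[(168,400),(269,437),(378,413),(423,341),(382,274),(287,244),(191,266),(140,325)]
P=[onz(*s(c),77) for c in S];x,f=fit(P);print("side fit",x[:2],np.degrees(x[2])%45,np.round(f,1))
print("cap tri",tri(s((202,335)),g((445,242))),tri(s((202,345)),g((446,255))))
print("nose side",onz(*s((121,444)),8), "scene",onz(*g((568,457)),8))
E
```

```text
nose [ 349.34142557 -125.51586122] [ 350.19128683 -124.79451357]
cap [ 429.57632502 -103.33872605]
cap eq [ 430.27734411 -102.70547958] body base [434.7783595  -99.11799078]
pegs [ 391.62174508 -142.30983896] [383.66096073 -44.77642379]
[ 625.5103333  -124.51144458]
[544.89173354  33.96894841]
[581.19036716 -47.5261068 ]
side fit [509.23911687 -82.73881171] 26.590781002401087 [-0.6  0.8 -0.2  0.2  0.9  2.6 -0.9  0.2 -0.2 -0.3  1.4 -2.   0.8  0.8
 -1.2 -2.3]
cap tri [ 433.42325276 -101.27737559  106.74059898] [ 433.34876235 -103.13934992   97.76294734]
nose side [ 353.78241154 -116.59062968] scene [ 345.10148854 -118.89791262]
```

Everything is still upright, and the shaker at (345,263) lines up closely with the nose at (350,168). I estimate an error of 0 to 1.3°. I'll put the wrist camera on the nose line for a reading that doesn't depend on height.

Request:
arm_command(increments=[[[0,0,0],7],[[0,0,0],0],[[1.5,0,0],0],[[1.5,0,0],0],[[0.3,0,0],0],[[0,0,0],0],[[0,0,0],0]], gripper=1)

```text
t: 16.45
ee_pos: [348.1, -124.9, 246.3]
orientation: [1.891, 2.48, 0.037]
ft_force: [0.4, 0.6, 0.5]
width: 88.2
```

```bash
python3 st.py 13 wrist side;python3 -c "
import cv2
a=cv2.imread('pics/wrist13.png')[155:305,215:415];cv2.imwrite('pics/wrist13c.png',cv2.resize(a,None,fx=4,fy=4,interpolation=cv2.INTER_CUBIC))"
```

```text
16.45 [ 348.11496697 -124.91043341  246.33235477] heading-90:15.3+180 88.23746637693624 [0.42300586 0.57877742 0.49236203] r 167.39896342302296 ang 194.7465779058177
```

View pics/wrist13.png

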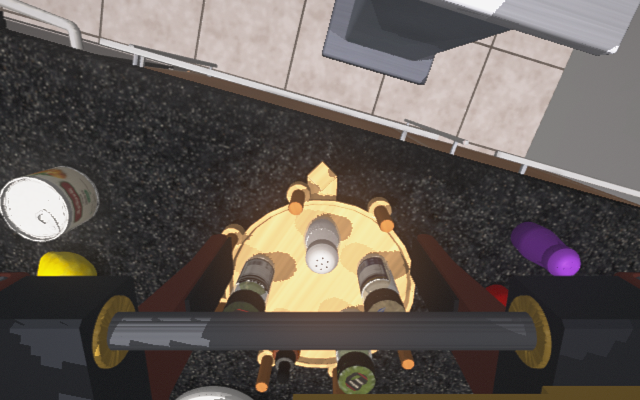

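View pics/wrist13c.png

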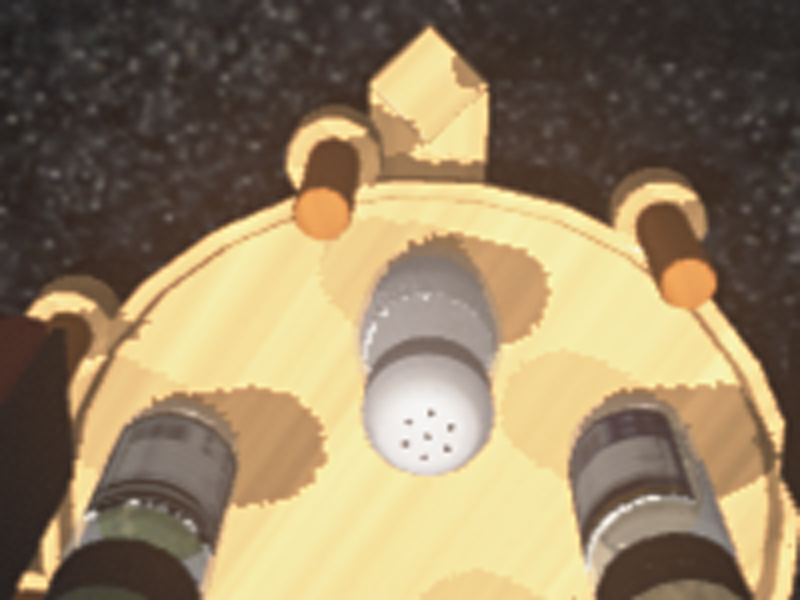

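The nose tip, the nose's side edges, the shaker's body and cap, and the middle of the tray rim all fall on one column (crop 429–430, full ≈322), so the shaker is aligned. I'll check the bystanders and hand in.

```bash
python3 - <<'E'
import cv2,numpy as np
a=cv2.imread("pics/side0.png").astype(int);b=cv2.imread("pics/side13.png").astype(int)
for n,(x0,x1,y0,y1) in dict(tin=(322,358,293,333),lemon=(357,384,286,315),mug=(282,306,135,168)).items():
    print(n,np.abs(a-b)[y0:y1,x0:x1].mean())
from workcell import *
o=get_obs();print(o["t"],o["ft_force"],np.abs(o["qvel"]).max());print(close_job())
E
```

```text
tin 18.55578703703704
lemon 15.122179650915283
mug 18.039141414141415
16.55 [0.14490295 0.31584801 0.57457846] 0.007551603785283212
the job is handed in; nothing more can be done
None
```

View pics/side13c.png

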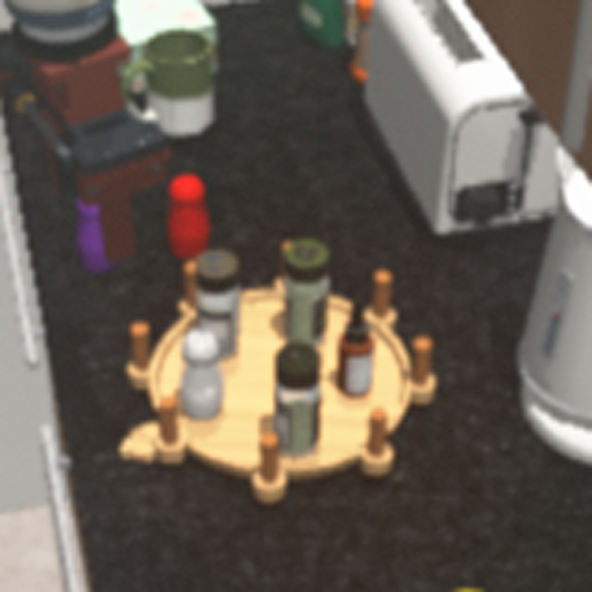

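```bash
python3 - <<'E'
import cv2,numpy as np
a=cv2.imread("pics/side0.png");b=cv2.imread("pics/side13.png")
for n,(x0,x1,y0,y1) in dict(tin=(322,358,293,333),lemon=(357,384,286,315),mug=(282,306,135,168),floor=(270,300,330,380),toaster=(345,395,120,190)).items():
    m=cv2.matchTemplate(b[y0-8:y1+8,x0-8:x1+8],a[y0:y1,x0:x1],cv2.TM_CCOEFF_NORMED);_,v,_,l=cv2.minMaxLoc(m);print(n,v,l[0]-8,l[1]-8,a[y0:y1,x0:x1].mean(),b[y0:y1,x0:x1].mean())
E
```

```text
tin 0.998123049736023 0 0 116.16921296296296 134.725
lemon 0.9972336292266846 0 0 89.79395487441464 104.91613452532992
mug 0.992542028427124 0 0 96.3409090909091 114.14099326599326
floor 0.999793291091919 0 0 87.34488888888889 105.21755555555555
toaster 0.9960677027702332 0 0 111.84590476190476 131.60304761904763
```

I turned the tray about 74° anticlockwise, and the salt shaker now stands at the front with the nose aimed at its middle. I did it by straddling one peg with the part-open fingers and pushing it along the rim in four gentle pushes. I then lifted clear and handed in at 16.6 s.

**First push missed:** The fingertips were about 20 mm higher than the TCP reading suggested, so they passed over the pegs without touching anything. I went lower, guided by the images, and the later pushes turned the tray.

**Alignment:**
- In the final wrist view, the nose tip, shaker base and cap, and the middle of the tray all lie on one image column, to within about 0.5°.
- An earlier check with less accurate geometry disagreed slightly: one wrist estimate put the shaker about 1.3° short, while the side and scene views gave 0°. I made no further correction.

**Everything else:**
- The five things on the tray are upright.
- The tin, lemon and mug show no shift (0 px by template match). A first raw comparison showed differences in those spots, but that was an overall brightness change in the picture.
- The arm was at rest, touching nothing, with only noise on the force reading when I handed in.

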